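# Switch the ball sorter to its other chute and feed it

## Robot

A 7-joint arm with a two-finger parallel gripper is mounted at the origin on a cart in front of the work surface, level with it; the furniture and walls round the work are solid. World frame = base frame: x ahead of the robot, y to its left, z up, the work surface at z = 0. Lengths are in m, angles in rad, forces in N, time in s.
With the tool pointing down it reaches from about 0.4 to 0.85 m from the base axis. Payload 4.5 kg.
Tool frame: the origin (TCP) lies midway between the tips of the shut fingers; the grasp point (between the pads) lies 19 mm behind it; x points along the fingers, y is the direction in which the jaws open and shut, and the axes are right-handed (so a half turn about x gives the same grasp; the last joint's range is limited). The gripper opens to 88 mm and grips with 3 to 60 N. Pads are 18 mm wide; open, the fingers measure 123 mm over their backs; the gripper's body (75 mm by 187 mm) begins 45 mm behind the grasp point.
Start: joints at [0.034, 0.689, -0.195, 1.565, 0.157, 0.902, -0.215], TCP at [0.625, 0, 0.239] pointing down, gripper open.
Joint ranges: [-3.01, 3.01], [-0.46, 2.08], [-1.47, 1.51], [0.13, 2.56], [-1, 4.14], [0.04, 2.09], [-2.66, 2.66]. Speed limits (rad/s): [2.57, 2.57, 3.14, 3.14, 3.14, 3.14, 3.14].

## Interface

Orientations are given as a unit quaternion [x, y, z, w].
In Python, from plant import r, eyes gives the robot as it stands.
- The arm moves only by the shell command python3 -m pendant 'ROWS' [FORCE]. ROWS is JSON, a list that holds one entry, the list of rows, each a list of 7 numbers: the turn, a rotation vector about the tool's x, y, z in rad, then the shift along the tool's x, y, z in cm, then the finger opening in cm, from 0 to 8.81. A call has 1 to 10 rows; each row shifts and turns the commanded pose from where the row before left it, along the tool's axes as they then stand; what a row does not reach is not made up. A row lasts 1/12 s, in which the tool goes at most 41.7 mm and 7.16 degrees, less where a joint would pass 70% of its speed; a pose out of reach is approached as far as the arm can. A call is refused whole if a number of a shift passes 4.17 or a number of a turn 0.125, either way. A call with a gripper value outside its range is refused whole. The fingers move at their own pace and stop on an object; FORCE is the grip in N (left out, the last holds). Time passes only in rows, so rows that do not move let the fingers close. It gives the time, the measured TCP pose, the force and the opening at its end, in the units of the state.
- r.get_state(): the state, without advancing time (a new reading comes with each control period).
- eyes.snapshot(name): name is "scene" or "side" or "wrist"; returns the picture (400x640x3 uint8, red, green, blue); there is no depth.
- eyes.camera_info(name): a dict with "fovy" (degrees; the focal length in pixels is half the picture's height over the tangent of half this angle, whatever the lens; pixels are square), "cx", "cy" (the principal point, pixels), "D" ([k1, k2, p1, p2, k3] as OpenCV has them; the pictures are not rectified), "world_from_camera" (4x4, takes a point from camera to world coordinates). Camera axes: x right, y up, looking along -z (the intrinsics and any distortion apply to the point x, -y, -z); pixel columns grow to the right and rows downward; lengths in m; the calibration is good to about 2 mm. A picture is of the moment at which its call begins: read the wrist's pose just before it. camera_info takes no time and is no camera call; for the wrist camera it gives the pose at the moment of the call.
- r.finish_job(): hands the job in, once; it reports no verdict.
The state is a dict: "clock": time; "q": joint angles; "qd": joint speeds; "joint_torque": joint torques, N m; "tool_pos": TCP position; "eef_rot": TCP orientation; "contact_force": force on the tool from outside, world axes, zero at the start; "moment": the same for the moment, N m; "opening": opening from 0.0 (shut) to 1.0 (fully open).
Only numpy, scipy, OpenCV 4.12 (cv2) and the standard library are available. Lean on these libraries where they do the work, as an engineer would, in place of code of your own. Each camera call takes 0.05 s, during which the arm holds its last target.

## Task

The seesaw gate of the wooden ball sorter is tipped towards one of its two chutes. First press down the gate's raised thumb tab until the gate rocks right over to the other side; then, with a fingertip, push the two wooden balls along the raised track and off its end, so that both roll over the gate and down into that other chute. Only press and push: do not pick up any ball, and leave the things standing around alone.

Things in the scene. Friction and masses are not known exactly. Their poses are not given: they have to be found in the camera images.
- sorter: Plywood ball sorter fixed to the table, x -162 to +62 mm, 410 mm wide. Origin on the table under the gate's pivot; x = feed direction of the track, y = left of it. The 56 mm wide track runs on legs at y = 0 to x = -32 mm; its floor rises 3 degrees from 89 to 96 mm above the table; side rails 10 mm above the floor, 42 mm apart; a 6 mm high bar across it behind the rear ball (x = -141 mm).
- gate (a joint): Seesaw gate: 170 mm long trough across the track's end, on a level pivot 75 mm above the table. -0.28 rad: left (+y) end fully down, feeds the left chute; +0.28: right end down, feeds the right chute. Top-heavy (steel knob on a stem at its back, top 165 mm up): starts over to either side; once pushed past level it falls the rest of the way and stays. Under 4 N on a tab rocks it.
- tab_left (a point): Centre of the top face of the gate's left thumb tab, a flat wooden tab 46 x 36 mm (x by y), 6 mm thick, that sticks out of the gate towards the robot, 55 mm before the pivot and 83 mm left of it; about 114 mm above the table when raised and 69 mm when fully down.
- tab_right (a point): The same on the right thumb tab (83 mm right of the pivot). Whichever tab stands higher is the one to press.
- ball_front_center (a point): Centre of the front one (nearer the gate) of two plain smooth waxed wooden balls, 36 mm diameter, about 20 g, that rest on the track one behind the other; its centre is about 111 mm above the table.
- ball_rear_center (a point): Centre of the rear ball (farther from the gate, 36 mm behind the front one), same size; centre about 109 mm above the table. Pushing it from behind drives both. Left alone on the track, balls roll slowly back to the bar.
- track_end (a point): End of the track at the gate, on the middle line, on the track's floor, 96 mm above the table. A ball whose centre has passed it drops 13 mm on the gate.
- chute_left (a point): Middle of the floor of the left chute, an open box, inside 90 mm (x) by 117 mm (y), whose floor slopes outward; walls up to 75 mm above the table.
- chute_right (a point): Middle of the floor of the right chute, alike.
- cork_block: Bystander: cork sanding block, 33 x 46 x 42 mm, on the table left of the track; origin at the centre of its underside.
- eraser: Bystander: block eraser, 22 x 46 x 13 mm, on the table right of the track; origin at the centre of its underside.
- tube_1: Bystander: paint tube, 28 x 92 x 24 mm, on the table at the left; origin under its centre.
- jar_lid: Bystander: white screw lid, 50 mm across, 14 mm high, on the table at the right; origin under its centre.
- pastel_1: Bystander: pastel stick, 62 x 12 x 12 mm, on the table at the right; origin under its centre.
Things that resemble listed ones, but are neither listed nor needed, are in the scene too. What is shaped like the part that bears ball_rear_center but pink is not meant.

How it is judged:
On the way, in this order (a step that is already met when the one before it is completed fails the run):
1. the gate is rocked fully over to the other side, both balls still waiting on the track (distance of tab_left from where it was at the start of the episode above 0.035 m and (value of joint gate above 0.24 rad or value of joint gate below -0.24 rad) and x of each of ball_front_center, ball_rear_center in the frame of sorter below -0.04 m), for 0.2 s.
2. both balls have run over the gate into the other chute (((value of joint gate below -0.24 rad and y of ball_front_center in the frame of sorter between 0.09 and 0.2 m and x of ball_front_center in the frame of sorter between -0.045 and 0.045 m and z of ball_front_center in the frame of sorter between 0.015 and 0.075 m and y of ball_rear_center in the frame of sorter between 0.09 and 0.2 m and x of ball_rear_center in the frame of sorter between -0.045 and 0.045 m and z of ball_rear_center in the frame of sorter between 0.015 and 0.075 m) or (value of joint gate above 0.24 rad and y of ball_front_center in the frame of sorter between -0.2 and -0.09 m and x of ball_front_center in the frame of sorter between -0.045 and 0.045 m and z of ball_front_center in the frame of sorter between 0.015 and 0.075 m and y of ball_rear_center in the frame of sorter between -0.2 and -0.09 m and x of ball_rear_center in the frame of sorter between -0.045 and 0.045 m and z of ball_rear_center in the frame of sorter between 0.015 and 0.075 m))), for 0.2 s.
At the end, for the whole second after the job is handed in: The gate lies fully over (beyond 0.24 rad of its 0.28) on the side opposite to where it began, and both balls lie at rest (under 0.05 m/s) inside the chute on that side (distance of tab_left from where it was at the start of the episode above 0.035 m and (value of joint gate above 0.24 rad or value of joint gate below -0.24 rad) and ((value of joint gate below -0.24 rad and y of ball_front_center in the frame of sorter between 0.09 and 0.2 m and x of ball_front_center in the frame of sorter between -0.045 and 0.045 m and z of ball_front_center in the frame of sorter between 0.015 and 0.075 m and y of ball_rear_center in the frame of sorter between 0.09 and 0.2 m and x of ball_rear_center in the frame of sorter between -0.045 and 0.045 m and z of ball_rear_center in the frame of sorter between 0.015 and 0.075 m) or (value of joint gate above 0.24 rad and y of ball_front_center in the frame of sorter between -0.2 and -0.09 m and x of ball_front_center in the frame of sorter between -0.045 and 0.045 m and z of ball_front_center in the frame of sorter between 0.015 and 0.075 m and y of ball_rear_center in the frame of sorter between -0.2 and -0.09 m and x of ball_rear_center in the frame of sorter between -0.045 and 0.045 m and z of ball_rear_center in the frame of sorter between 0.015 and 0.075 m)) and linear speed of each of ball_front, ball_rear below 0.05 m/s); the robot touches nothing.
It fails at once if a ball is lifted (centre more than 145 mm above the table, 30 mm above its way along the track) (height (world z) of any of ball_front_center, ball_rear_center above 0.145 m).
It fails at once if a ball falls off the track on to the table in front of the sorter ((height (world z) of ball_front_center below 0.03 m and x of ball_front_center in the frame of sorter below -0.07 m) or (height (world z) of ball_rear_center below 0.03 m and x of ball_rear_center in the frame of sorter below -0.07 m)).
It fails at once if a bystander is shifted by more than 30 mm (distance of any of cork_block, eraser, tube_1, jar_lid, pastel_1 from where it was at the start of the episode above 0.03 m).
It also fails if it takes over 42 s, if anything falls off the work surface, if the arm or the gripper's body presses on something with over 40 N, if the wrist force passes 120 N, or if a joint passes its speed limit or range.

## Working session

There is one attempt and no reset: what is moved stays moved. The work goes in short steps, Python scripts to look and compute and a shell command to move; the robot and the scene stay as the last step left them, time stands still between calls to the robot, and variables do not carry over. Pictures are saved under pics/ and viewed, and the job is handed in when it is done.

```bash
mkdir -p pics; ls; python3 - <<'E'
from plant import r, eyes
import cv2
s=r.get_state()
print(s['clock'],s['tool_pos'],s['eef_rot'],s['contact_force'],s['opening'])
for n in ['scene','side','wrist']:
    i=eyes.camera_info(n); im=eyes.snapshot(n); cv2.imwrite(f'pics/a_{n}.png',im[:,:,::-1]); print(n,i)
E
```

```text
pics
0.0 [ 6.24370410e-01 -6.54726090e-05  2.37897821e-01] [-0.49947793 -0.50044391  0.50047299 -0.49960431] [ 0.51470229  0.03038498 -0.21463352] 0.9996555495433065
scene {'fovy': 49.744536952649085, 'cx': 313.4980998200488, 'cy': 195.47775137513423, 'D': array([-0.10029185,  0.        ,  0.        ,  0.        ,  0.        ]), 'world_from_camera': array([[ 0.88634159,  0.27184556, -0.37483139,  0.05003831],
       [-0.46289545,  0.53987109, -0.70304125, -0.9134819 ],
       [ 0.01124199,  0.79664245,  0.60434628,  0.87650195],
       [ 0.        ,  0.        ,  0.        ,  1.        ]])}
side {'fovy': 48.82668706733513, 'cx': 319.14786904549817, 'cy': 196.81969101776414, 'D': array([-0.08405886,  0.        ,  0.        ,  0.        ,  0.        ]), 'world_from_camera': array([[-0.7935964 ,  0.25357939, -0.55308431, -0.12141419],
       [-0.60843911, -0.33458453,  0.71962146,  0.87572806],
       [-0.00257228,  0.90760712,  0.41981269,  0.58628126],
       [ 0.        ,  0.        ,  0.        ,  1.        ]])}
wrist {'fovy': 62.21891688486141, 'cx': 317.2064230598835, 'cy': 195.5465985466852, 'D': array([-0.01316947,  0.        ,  0.        ,  0.        ,  0.        ]), 'world_from_camera': array([[ 9.99996471e-01, -3.13458919e-04,  2.63801727e-03,
         6.25483931e-01],
       [-3.90561079e-04,  9.64877282e-01,  2.62700741e-01,
         6.53139554e-02],
       [-2.62770882e-03, -2.62700844e-01,  9.64873754e-01,
         3.84593942e-01],
       [ 0.00000000e+00,  0.00000000e+00,  0.00000000e+00,
         1.00000000e+00]])}
```

View pics/a_scene.png

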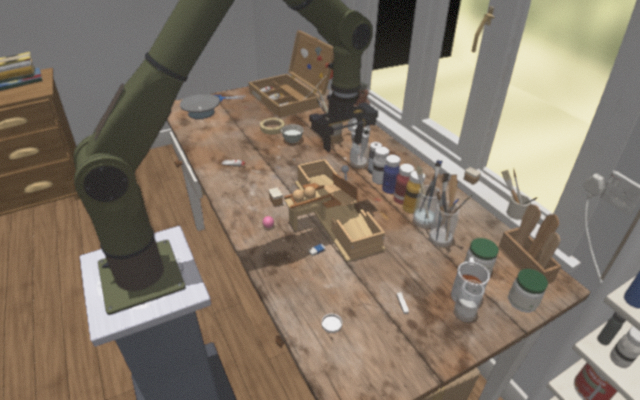

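View pics/a_side.png

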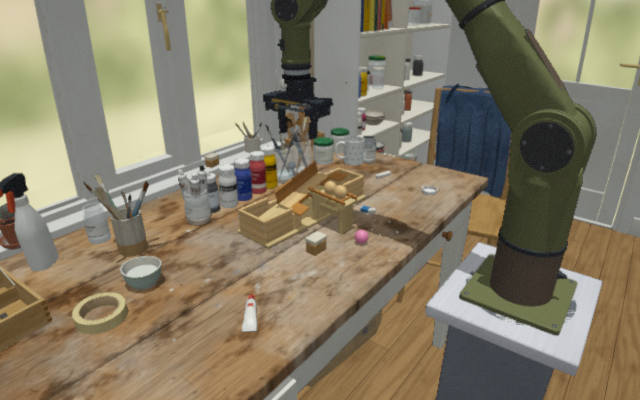

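View pics/a_wrist.png

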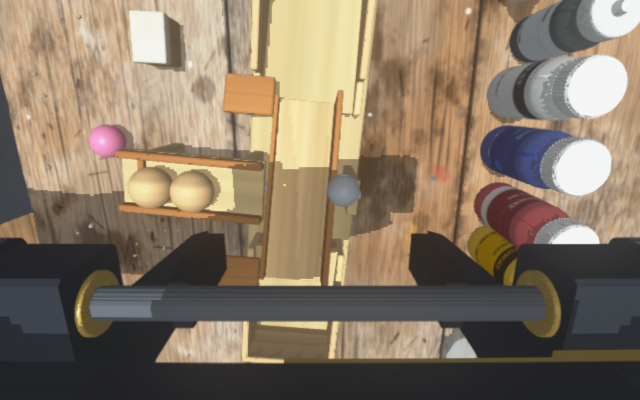

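```bash
python3 - <<'E'
import cv2
for n,(x,y,w,h),k in [('scene',(240,140,160,130),5),('side',(220,140,180,130),4),('wrist',(80,40,320,320),2)]:
    im=cv2.imread(f'pics/a_{n}.png')[y:y+h,x:x+w]
    im=cv2.resize(im,None,fx=k,fy=k,interpolation=cv2.INTER_CUBIC)
    im=im[:600,:800]
    cv2.imwrite(f'pics/b_{n}.png',im)
E
```

```text
(no output)
```

View pics/b_scene.png

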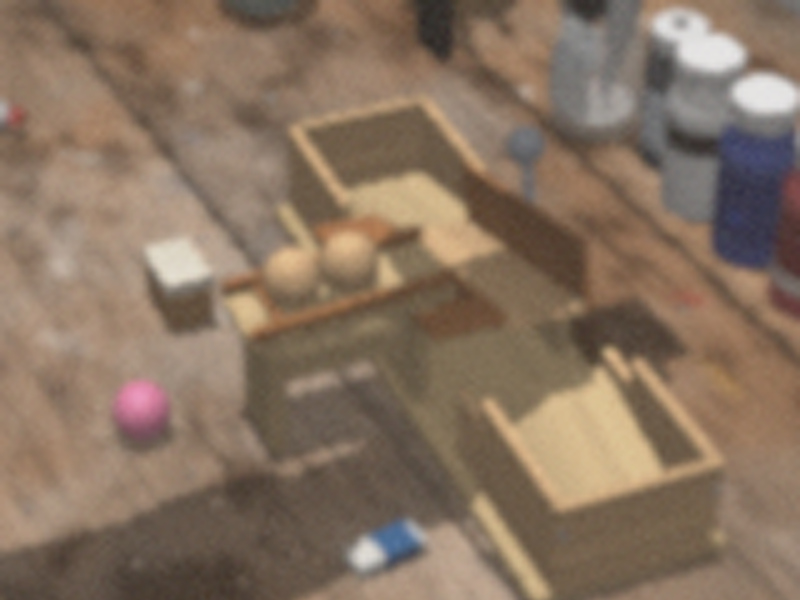

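View pics/b_side.png

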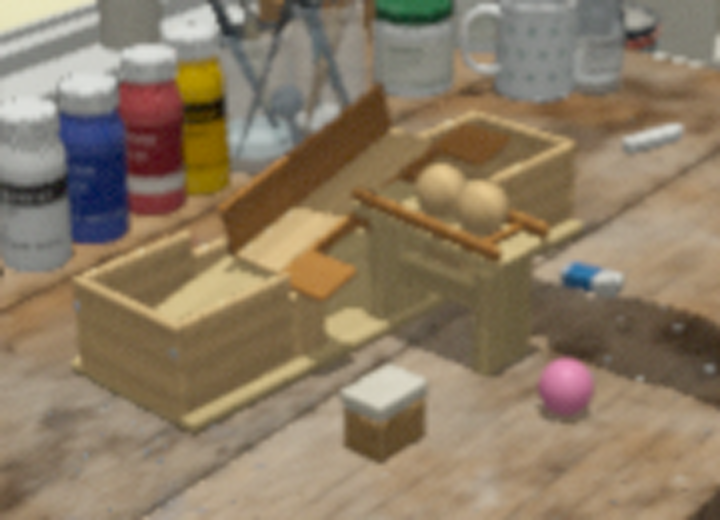

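View pics/b_wrist.png

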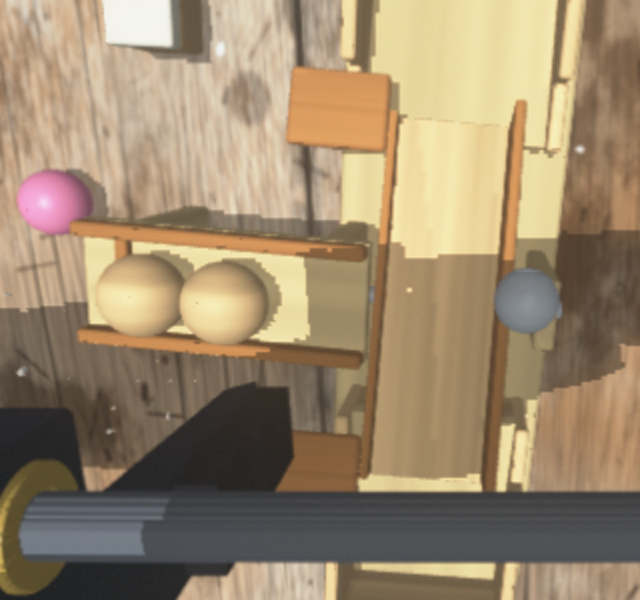

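```bash
cat > h.py <<'E'
import numpy as np, cv2
from scipy.optimize import least_squares
def proj(info,P):
    P=np.atleast_2d(P); W=info['world_from_camera']; R=W[:3,:3]; t=W[:3,3]
    c=(P-t)@R; c=c*[1,-1,-1]
    f=200/np.tan(np.radians(info['fovy']/2)); K=np.array([[f,0,info['cx']],[0,f,info['cy']],[0,0,1]])
    return cv2.projectPoints(c,np.zeros(3),np.zeros(3),K,info['D'])[0][:,0]
def ray(info,uv):
    f=200/np.tan(np.radians(info['fovy']/2)); K=np.array([[f,0,info['cx']],[0,f,info['cy']],[0,0,1]])
    n=cv2.undistortPoints(np.array([[uv]],float),K,info['D'])[0,0]
    d=info['world_from_camera'][:3,:3]@np.array([n[0],-n[1],-1]); return info['world_from_camera'][:3,3],d
def at_z(info,uv,z):
    o,d=ray(info,uv); return o+d*(z-o[2])/d[2]
def s2w(p,P):
    c,s=np.cos(p[2]),np.sin(p[2]); P=np.atleast_2d(P)
    return np.c_[p[0]+c*P[:,0]-s*P[:,1],p[1]+s*P[:,0]+c*P[:,1],P[:,2]]
def tab(sgn,th,dx=0,dy=0):
    y=sgn*.083+dy;h=.017
    return [-.055+dx,y*np.cos(th)-h*np.sin(th),.075+y*np.sin(th)*1+h*np.cos(th)]
E
python3 - <<'E'
from h import *
from plant import eyes
I={n:eyes.camera_info(n) for n in('scene','side','wrist')}
w=lambda x,y:(80+x/2,40+y/2); sd=lambda x,y:(220+x/4,140+y/4); sc=lambda x,y:(240+x/5,140+y/5)
# gate angle convention: -0.28 => left down: z of left = 75+83*sin(th)
for th in(-.28,.28):
    obs=[('wrist',w(293,67),tab(1,th,-.023,.018)),('wrist',w(391,74),tab(1,th,.023,.018)),('wrist',w(385,151),tab(1,th,.023,-.018)),('wrist',w(287,142),tab(1,th,-.023,-.018)),
     ('wrist',w(367,303),[-.032,0,.096]),('side',sd(472,142),tab(-1,th)),('side',sd(322,273),tab(1,th)),('scene',sc(460,315),tab(-1,th))]
    def res(p): return np.concatenate([proj(I[n],s2w(p,P))[0]-uv for n,uv,P in obs])
    s=least_squares(res,[.66,.06,0],loss='soft_l1'); print(th,s.cost,s.x); print(np.round(s.fun.reshape(-1,2),1).tolist())
    print('tabs',s2w(s.x,[tab(1,th),tab(-1,th)]))
for uv,z in((w(141,295),.109),(w(224,302),.111)): print(at_z(I['wrist'],uv,z))
for n,uv in(('scene',sc(292,276)),('scene',sc(348,258)),('side',sd(482,205)),('side',sd(440,189))): print(n,at_z(I[n],uv,.11))
E
```

```text
-0.28 5.53133854809479 [ 0.60968068 -0.01356249 -0.09038252]
[[-0.6, -1.3], [0.5, -0.1], [-0.0, 0.2], [-1.3, 0.2], [1.5, 1.3], [-0.2, -0.5], [-1.9, -0.6], [-1.5, 0.8]]
tabs [[ 0.562529    0.07552266  0.06840042]
 [ 0.54812943 -0.08336136  0.11427546]]
0.28 83.00033214338754 [ 0.6134097  -0.00968946 -0.13168224]
[[-11.0, -4.7], [0.7, 0.1], [0.9, 7.2], [-6.6, 4.1], [5.6, -4.3], [0.3, 13.9], [-3.2, -17.3], [-1.6, 13.7]]
tabs [[ 0.56874265  0.07195179  0.11427546]
 [ 0.54779536 -0.08620223  0.06840042]]
[ 0.48141971 -0.00259509  0.109     ]
[ 0.51779608 -0.00518785  0.111     ]
scene [ 0.48640393 -0.00063295  0.11      ]
scene [5.23919571e-01 3.30176530e-04 1.10000000e-01]
side [ 0.48238826 -0.00269483  0.11      ]
side [ 0.52016778 -0.00726671  0.11      ]
```

```bash
python3 -m pendant '[[[0.09,0,0,0,0,0,0],[0,0,0,0,-2.0,2.5,0],[0,0,0,0,-2.0,2.5,0],[0,0,0,0,-2.0,2.5,0],[0,0,0,0,-1.64,2.48,0],[0,0,0,2.5,0,0,0],[0,0,0,2.5,0,0,0],[0,0,0,2.5,0,0,0],[0,0,0,2.5,0,0,0],[0,0,0,0,0,0,0]]]'
python3 - <<'E'
from h import *
from plant import r,eyes
s=r.get_state(); print(s['clock'],s['tool_pos'],s['eef_rot'],s['contact_force'],s['opening'])
p=[.60968,-.01356,-.09038]; d=s['tool_pos']-[p[0],p[1],0]; c,q=np.cos(p[2]),np.sin(p[2]); print('sorter',c*d[0]+q*d[1],-q*d[0]+c*d[1])
a=eyes.snapshot('side');b=eyes.snapshot('wrist')
cv2.imwrite('pics/c.png',np.vstack([cv2.resize(a[120:270,200:420],(616,420))[:,:,::-1][:300],cv2.resize(b,(480,300))[:,:,::-1].copy() if 0 else cv2.copyMakeBorder(cv2.resize(b,(480,300)),0,0,0,136,0)[:,:,::-1]]))
E
```

```text
clock: 0.98
tool_pos: [0.5368, -0.0922, 0.1348]
eef_rot: [-0.52, -0.479, 0.524, -0.475]
contact_force: [-0.2, 0.3, -0.1]
opening: 0.266
0.9833 [ 0.53682464 -0.09221108  0.13481672] [-0.51992682 -0.47928909  0.52386317 -0.4748952 ] [-0.16255089  0.34888726 -0.08656918] 0.2663757637526908
sorter -0.06545919398266216 -0.08490577638124808
```

View pics/c.png

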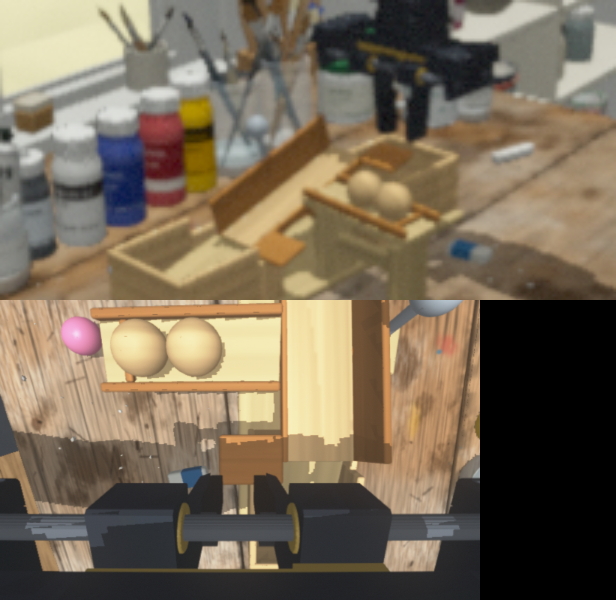

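```bash
python3 -m pendant '[[[0,0,0,0.5,0,0,0],[0,0,0,0,0,0,0],[0,0,0,0,0,0,0],[0,0,0,0,0,0,0]]]'
python3 - <<'E'
from h import *
from plant import r,eyes
i=eyes.camera_info('wrist');b=eyes.snapshot('wrist').copy(); s=r.get_state()
p=[.60968,-.01356,-.09038]
P=s2w(p,[tab(-1,-.28,a,c) for a,c in((-.023,.018),(.023,.018),(.023,-.018),(-.023,-.018),(0,0))])
print(proj(i,P),proj(i,s['tool_pos']))
for u in proj(i,P): cv2.circle(b,tuple(map(int,u)),3,(0,255,0),-1)
cv2.circle(b,tuple(map(int,proj(i,s['tool_pos'])[0])),3,(255,0,0),-1)
cv2.imwrite('pics/d.png',b[:,:,::-1])
E
```

```text
clock: 1.42
tool_pos: [0.5405, -0.0926, 0.1346]
eef_rot: [0.522, 0.477, -0.522, 0.477]
contact_force: [-0.4, 1.4, -0.3]
opening: 0.005
[[285.00658058 180.02430035]
 [371.61968355 180.00278098]
 [371.78414503 247.90551766]
 [284.94540482 247.95593583]
 [328.35216927 213.93464371]] [[315.37390976 246.85778694]]
```

View pics/d.png

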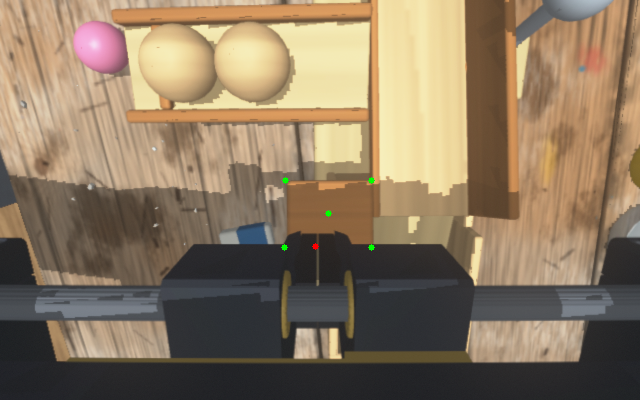

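```bash
python3 -m pendant '[[[0,0,0,0.7,0,0,0],[0,0,0,0.7,0,0,0],[0,0,0,0.7,0,0,0],[0,0,0,0.7,0,0,0],[0,0,0,0.7,0,0,0],[0,0,0,0.7,0,0,0],[0,0,0,0.7,0,0,0],[0,0,0,0.5,0,0,0],[0,0,0,0,0,0,0],[0,0,0,0,0,0,0]]]'
python3 - <<'E'
from plant import eyes
import cv2
a=eyes.snapshot('side')
cv2.imwrite('pics/e.png',cv2.resize(a[120:270,200:420],(770,525))[:,:,::-1])
E
```

```text
clock: 2.3
tool_pos: [0.5398, -0.0924, 0.0794]
eef_rot: [-0.522, -0.477, 0.522, -0.477]
contact_force: [0.5, -0.1, 0.4]
opening: 0.007
```

View pics/e.png

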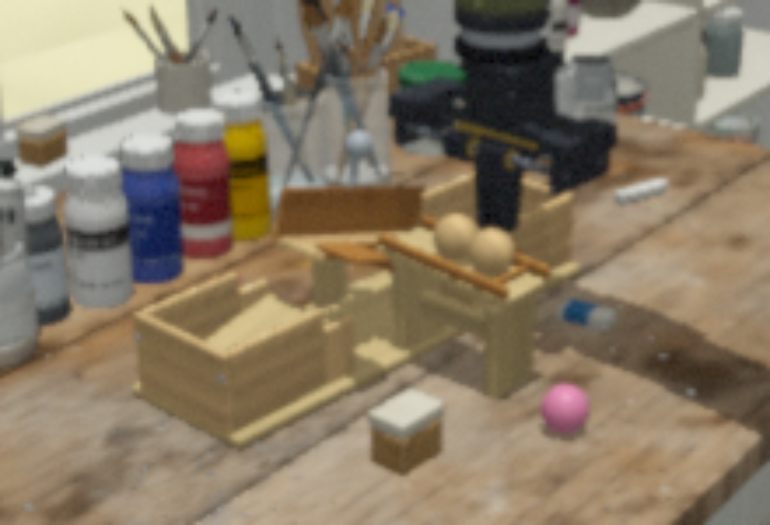

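```bash
python3 -m pendant '[[[0,0,0,-3.0,0,0,0],[0,0,0,-3.5,0,0,0],[0,0,0,-3.5,0,0,0],[0,0,0,0,-2.3,-1.7,0],[0,0,0,0,-2.3,-1.7,0],[0,0,0,0,-2.3,-1.7,0],[0,0,0,0,-2.3,-1.7,0],[0,0,0,0,-2.3,-1.7,0],[0,0,0,0,0,0,0],[0,0,0,0,0,0,0]]]'
cat > look.py <<'E'
from h import *
from plant import r,eyes
import sys
i=eyes.camera_info('wrist');b=eyes.snapshot('wrist').copy(); a=eyes.snapshot('side'); s=r.get_state()
p=[.60968,-.01356,-.09038]; d=s['tool_pos']-[p[0],p[1],0]; c,q=np.cos(p[2]),np.sin(p[2])
print('sorter',c*d[0]+q*d[1],-q*d[0]+c*d[1],s['tool_pos'][2],s['contact_force'])
for u in proj(i,s2w(p,[[-.032,0,.096],[-.141,0,.096],[-.128,0,.109]])): cv2.circle(b,tuple(map(int,u)),2,(0,255,0),-1)
cv2.imwrite(f'pics/{sys.argv[1]}.png',np.vstack([cv2.resize(a[130:250,220:412],(480,300)),cv2.resize(b,(480,300))])[:,:,::-1])
E
python3 look.py f
```

```text
clock: 3.18
tool_pos: [0.4325, 0.0034, 0.1803]
eef_rot: [0.521, 0.478, -0.521, 0.478]
contact_force: [0.4, -0.5, 0.1]
opening: 0.004
sorter -0.1760100231211566 -0.0002707716659591918 0.1801511600878426 [-1.13315004 -0.68866435  0.19695219]
```

View pics/f.png

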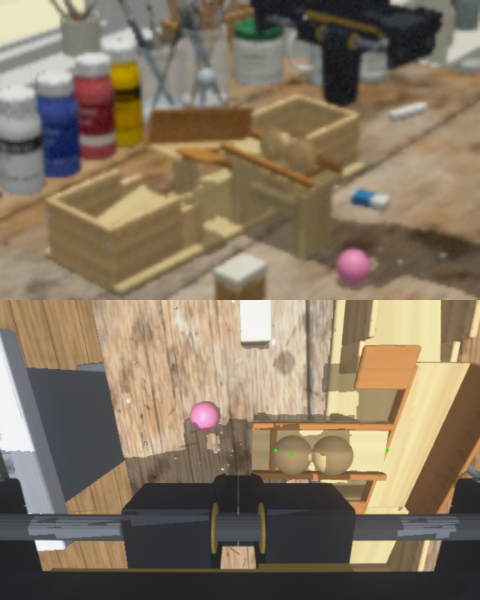

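```bash
python3 -m pendant '[[[0,0,0,2.4,0,0,0],[0,0,0,2.4,0,0,0],[0,0,0,2.4,0,0,0],[0,0,0,0,0,0,0],[0,0,0,0,0,0,0],[0,0,0,0,0,0,0]]]'
python3 look.py g
```

```text
clock: 3.78
tool_pos: [0.434, 0.0019, 0.1084]
eef_rot: [0.523, 0.476, -0.522, 0.477]
contact_force: [-0.0, -0.4, 0.3]
opening: 0.009
sorter -0.17623098495796885 -0.00013752601140634008 0.10888993271925744 [0.47637933 0.26876886 0.23521718]
```

View pics/g.png

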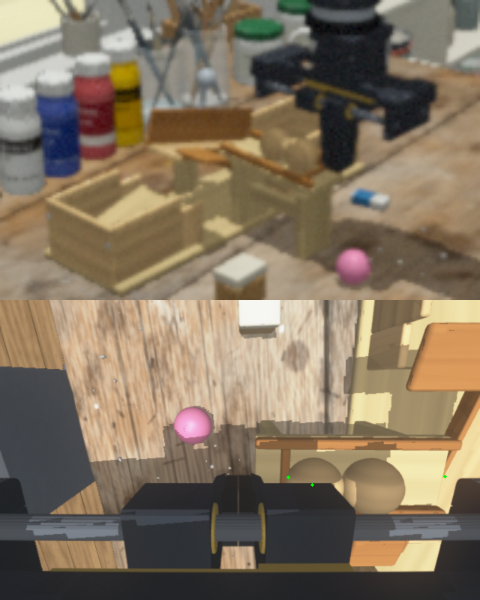

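```bash
python3 -m pendant '[[[0,0,0,0,0.5,0,0],[0,0,0,0,0.6,0,0],[0,0,0,0,0.6,0,0],[0,0,0,0,0.6,0,0],[0,0,0,0,0.6,0,0],[0,0,0,0,0.6,0,0],[0,0,0,0,0.6,0,0],[0,0,0,0,0.6,0,0],[0,0,0,0,0.6,0,0]]]'
python3 look.py i
```

```text
clock: 4.63
tool_pos: [0.4864, -0.0023, 0.1077]
eef_rot: [-0.522, -0.477, 0.522, -0.477]
contact_force: [-0.6, 0.3, -0.5]
opening: 0.004
sorter -0.12288703482207285 0.00014922297822981753 0.10771522949695453 [-0.48235207 -0.83085727 -0.38453604]
```

View pics/i.png

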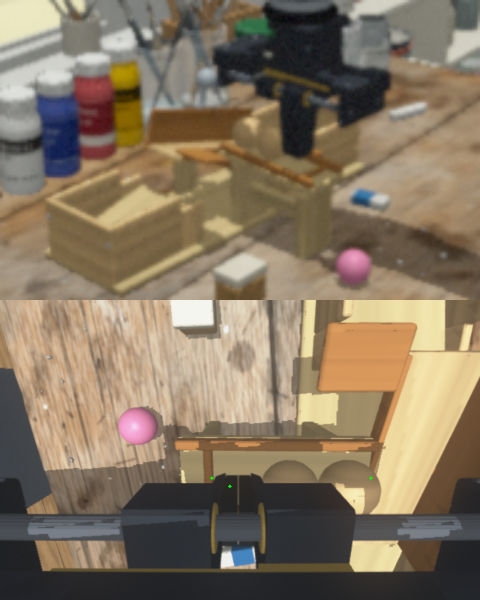

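```bash
python3 -m pendant '[[[0,0,0,0,0.6,0,0],[0,0,0,0,0.6,0,0],[0,0,0,0,0.6,0,0],[0,0,0,0,0.6,0,0],[0,0,0,0,0.6,0,0],[0,0,0,0,0.6,0,0],[0,0,0,0,0.6,0,0],[0,0,0,0,0.6,0,0],[0,0,0,0,0.6,0,0],[0,0,0,0,0.6,0,0]]]'
python3 look.py j
```

```text
clock: 5.57
tool_pos: [0.5462, -0.0078, 0.1077]
eef_rot: [-0.522, -0.477, 0.522, -0.477]
contact_force: [-0.7, 1.0, 0.3]
opening: 0.003
sorter -0.06299406629015442 0.00012370338293629483 0.10775630953168541 [-0.05400847  0.53691133 -0.47458113]
```

View pics/j.png

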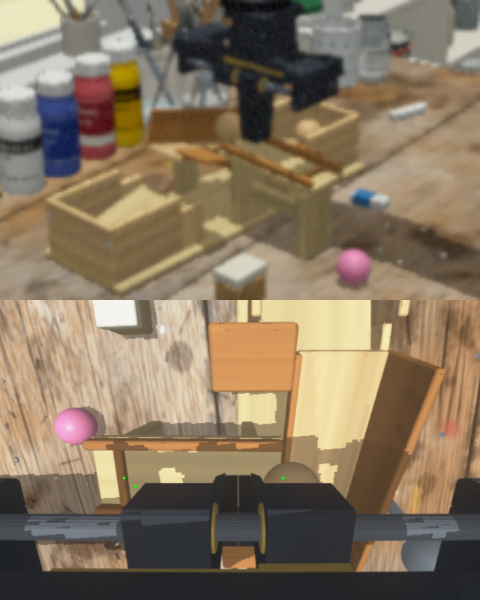

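```bash
python3 -m pendant '[[[0,0,0,0,0.5,0,0],[0,0,0,0,0.5,0,0],[0,0,0,0,0,0,0],[0,0,0,0,0,0,0],[0,0,0,0,0,0,0],[0,0,0,0,0,0,0]]]'
python3 look.py k
```

```text
clock: 6.17
tool_pos: [0.5553, -0.0086, 0.1077]
eef_rot: [-0.522, -0.477, 0.522, -0.477]
contact_force: [-0.3, -0.1, 0.0]
opening: 0.007
sorter -0.054554254296054754 9.10593392969769e-05 0.10775881254581765 [ 0.0142772  -0.01443494 -0.02409559]
```

View pics/k.png

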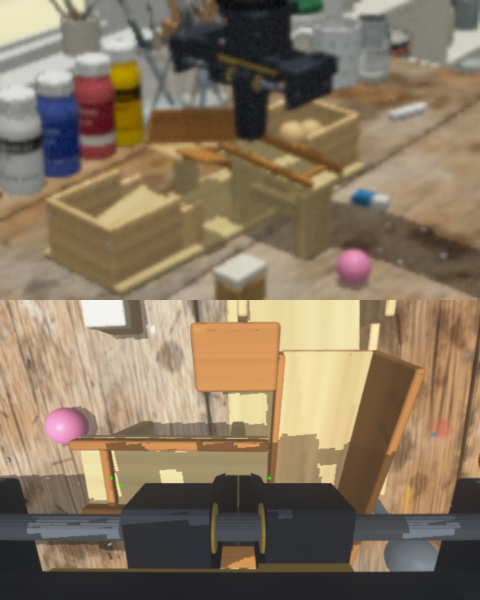

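Both balls have left the track and show in the right chute at side-view (295,130) of this crop. I retreat and check where they rest.

```bash
python3 -m pendant '[[[0,0,0,-1.5,-0.5,0,0],[0,0,0,-3,-1,0,0],[0,0,0,-3.5,-2,0,0],[0,0,0,-3.5,-3,0,0],[0,0,0,0,-2,0,0],[0,0,0,0,0,0,0],[0,0,0,0,0,0,0],[0,0,0,0,0,0,0],[0,0,0,0,0,0,0],[0,0,0,0,0,0,0]]]'
python3 - <<'E'
from plant import eyes,r
import cv2,numpy as np
a=eyes.snapshot('scene');b=eyes.snapshot('side')
cv2.imwrite('pics/l.png',np.vstack([cv2.resize(a[140:260,240:400],(400,300)),cv2.resize(b[130:250,230:390],(400,300))])[:,:,::-1])
E
```

```text
clock: 7.1
tool_pos: [0.4745, -0.0012, 0.2187]
eef_rot: [-0.522, -0.477, 0.522, -0.477]
contact_force: [0.4, -0.4, 0.7]
opening: 0.003
```

View pics/l.png

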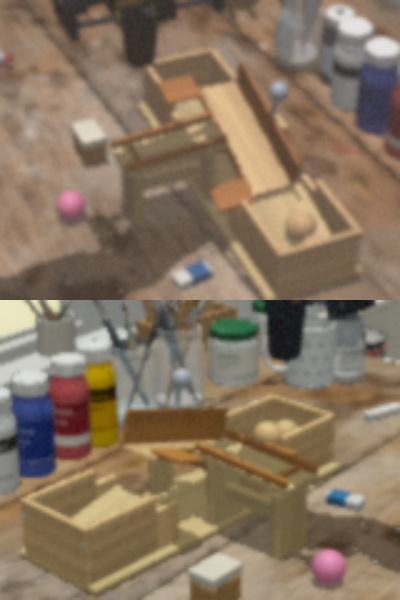

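```bash
python3 -m pendant '[[[0,0,0,0,0,0,0],[0,0,0,0,0,0,0],[0,0,0,0,0,0,0],[0,0,0,0,0,0,0],[0,0,0,0,0,0,0],[0,0,0,0,0,0,0],[0,0,0,0,0,0,0],[0,0,0,0,0,0,0],[0,0,0,0,0,0,0],[0,0,0,0,0,0,0]]]' >/dev/null
python3 - <<'E'
from plant import eyes,r
from h import *
a=eyes.snapshot('scene');b=eyes.snapshot('side')
i=eyes.camera_info('scene');j=eyes.camera_info('side')
cv2.imwrite('pics/m.png',np.hstack([cv2.resize(a[205:255,330:395],(390,300),interpolation=2),cv2.resize(b[160:200,310:370],(400,267),interpolation=2) if 0 else cv2.resize(b[160:210,310:375],(390,300),interpolation=2)])[:,:,::-1])
p=[.60968,-.01356,-.09038]
# expected pixels of a grid
for z in(.03,.045):
  for uv,c in(((360,229),i),((337,182),j),((344.4,181),j)):
    P=at_z(c,uv,z)-[p[0],p[1],0]; cc,q=np.cos(p[2]),np.sin(p[2]); print(z,uv,np.round([cc*P[0]+q*P[1],-q*P[0]+cc*P[1]],3))
# triangulate scene ball vs each side ball
for uv in((337,182),(344.4,181)):
  o1,d1=ray(i,(360,229));o2,d2=ray(j,uv)
  t=np.linalg.lstsq(np.c_[d1,-d2],o2-o1,rcond=None)[0]; print((o1+t[0]*d1),(o2+t[1]*d2))
E
```

```text
0.03 (360, 229) [ 0.023 -0.121]
0.03 (337, 182) [ 0.042 -0.187]
0.03 (344.4, 181) [ 0.03 -0.21]
0.045 (360, 229) [ 0.014 -0.135]
0.045 (337, 182) [ 0.019 -0.16 ]
0.045 (344.4, 181) [ 0.007 -0.182]
[ 0.6053161  -0.15845791  0.05461305] [ 0.6035987  -0.15886886  0.05307523]
[ 0.59695867 -0.1698217   0.06698321] [ 0.58517081 -0.17249975  0.05655901]
```

View pics/m.png

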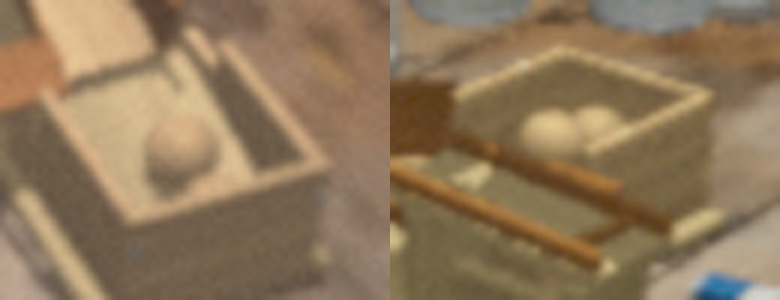

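```bash
python3 - <<'E'
from plant import eyes,r
from h import *
p=[.60968,-.01356,-.09038]
b0=eyes.snapshot('side').astype(int)
for _ in range(6): b=eyes.snapshot('side')
print('ball diff',np.abs(b-b0)[165:195,325:360].mean())
i=eyes.camera_info('wrist'); w=eyes.snapshot('wrist').copy()
for s in(1,-1):
  for u in proj(i,s2w(p,[tab(s,.28,a,c) for a,c in((-.023,.018),(.023,.018),(.023,-.018),(-.023,-.018))])):
    if abs(u).max()<640: cv2.circle(w,tuple(map(int,u)),3,(0,255,0),-1)
cv2.imwrite('pics/n.png',w[:,:,::-1])
E
```

```text
ball diff 1.8650793650793651
```

View pics/n.png

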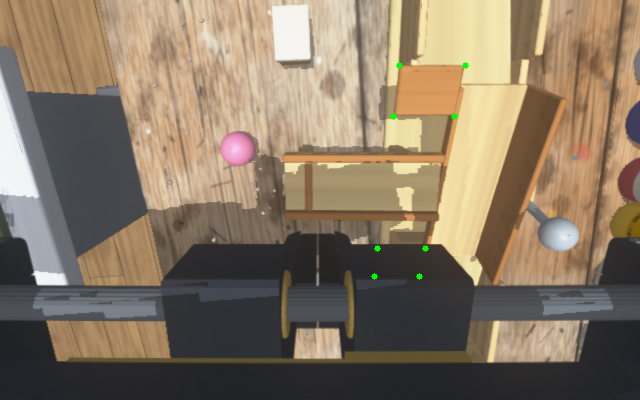

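The track is empty, and the left tab at (430,90) matches the fully raised +0.28 rad model. The balls are still and the arm is clear, so I hand in.

```bash
python3 -c "
from plant import r
print(r.get_state()['clock']); r.finish_job()"
```

```text
8.5333
the job is handed in; nothing more can be done
```

The job was handed in at 8.5 s of the 42 s allowed; `finish_job()` gives no verdict.

**What I did:** The gate started tipped left, so I pressed the raised right tab with the shut fingertips until it rocked over to the right. I then pushed the rear ball from behind along the track, and both balls ran off the end over the gate into the right chute. I backed the arm off upwards, clear of everything.

**Last checks:**
- **Gate:** the left tab's outline in the wrist picture matches the model at +0.28 rad, so it lies fully over to the right.
- **Balls:** the side picture shows both in the right chute and the track is empty. They did not move between repeated pictures; the remaining difference was only image noise.
- **Ball positions:** they lie at about y = -0.145 and -0.18 m in the sorter's frame, about 0.045 to 0.055 m high. The outer ball is visible in only one camera, so its position is less certain.
- **Bystanders:** I did not measure these. The arm's path stayed clear of them, and those visible in the last pictures look unmoved.

No check failed or disagreed.

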